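# Clamp the wax models and aim the magnifier

### The arm

A 7-joint arm with a two-finger parallel gripper is mounted at the origin on the work surface. World frame = base frame: x ahead of the robot, y to its left, z up, the work surface at z = 0. Lengths are in m, angles in rad, forces in N, time in s.
With the tool pointing down it reaches from about 0.35 to 0.9 m from the base axis. Payload 8.1 kg.
Tool frame: the origin (TCP) lies at the very end of the fingers, on their centre line; the grasp point (between the pads) lies 19 mm behind it (arm.tcp_to_grasp is the z of the grasp point in the tool frame, in m); z points along the fingers, y is the line along which they close (so a half turn about z gives the same grasp; the last joint's range is limited). The gripper opens to 92 mm and grips with 3 to 60 N. Pads are 19 mm wide; open, the fingers measure 130 mm over their backs; the gripper's body (75 mm by 190 mm) begins 47 mm behind the grasp point.
Start: joints at [-1.39, 0.434, 0.025, 1.573, -0.012, 1.134, -0.075], TCP at [0.175, 0.6, 0.227] pointing down, gripper open.
Joint ranges: [-2.62, 2.62], [-0.44, 2.09], [-1.27, 1.32], [0.08, 2.57], [-1.32, 4.46], [0.12, 2], [-2.74, 2.74]. Speed limits (rad/s): [2.22, 2.22, 3.01, 3.01, 3.14, 3.14, 3.14].

### API

Orientations are given as a rotation vector (axis times angle).
In Python, from cell import readout, vision, sign_off, arm gives the robot as it stands. The module is installed in compiled form; this text tells all that it offers.
- The arm moves only by the shell command python3 -m creep 'ROWS' [FORCE]. ROWS is JSON, a list of rows, each a list of 5 numbers: the shift along the tool's x, y, z in units of 4 cm (1.0 is 4 cm), then the turn about the tool's z in units of 4 degrees (1.0 is 4 degrees), then the opening, from 0 (shut) to 1 (fully open). A call has 1 to 12 rows; each row shifts and turns the commanded pose from where the row before left it, along the tool's axes as they then stand; what a row does not reach is not made up. A row lasts 1/8 s, in which the tool goes at most 62.5 mm and 10.7 degrees, less where a joint would pass 70% of its speed; a pose out of reach is approached as far as the arm can. A call with a number of a shift or a turn outside -1 to 1 is refused whole. A call with a gripper value outside its range is refused whole. The fingers move at their own pace and stop on an object; FORCE is the grip in N (left out, the last holds). Time passes only in rows, so rows that do not move let the fingers close. It gives the time, the measured TCP pose, the force, the opening and the grip force at its end, in the units of the state.
- readout.observe(): the state, without advancing time (a new reading comes with each control period).
- vision.get_image(name): name is "scene" or "top"; returns a dict with "pixels" (384x512x3 uint8, blue, green, red), "z_map" (384x512 float32, m along the optical axis (not along the pixel's ray), 0 where there is no reading), "camera_matrix" (3x3 intrinsics, pixels), "position" and "rotation" of the camera in the world. Camera axes: x right, y up, looking along -z (the intrinsics and any distortion apply to the point x, -y, -z); pixel columns grow to the right and rows downward; lengths in m; the calibration is good to about 2 mm. A picture is of the moment at which its call begins.
- sign_off(): hands the job in; it is judged then, once.
The state is a dict: "clock": time; "joints": joint angles; "dq": joint speeds; "joint_efforts": joint torques, N m; "position": TCP position; "ee_rot": TCP orientation; "force": force on the tool from outside, world axes, zero at the start; "ft_torque": the same for the moment, N m; "width": opening from 0.0 (shut) to 1.0 (fully open); "gripper_force": force on a finger pad.
Only numpy, scipy, OpenCV 4.12 (cv2) and the standard library are available. Lean on these libraries where they do the work, as an engineer would, in place of code of your own. Each camera call takes 0.05 s, during which the arm holds its last target. There are 200 camera calls.

### The job

Get the carving bench ready: swing the lever of the cam clamp fully open, lay the rasp that was left across the clamp flat in the yellow tub, and stand every wax model on the bench (a fluted column on a square plinth) upright on the floor of the clamp's channel, turned so that the plinths fit between jaw and fence. Once all of that is done, lock the clamp by pushing its lever through the quarter turn to the end stop, and swivel and tilt the bench magnifier so that it looks straight at the middle of the clamp. Do not knock over or push away the glass jar and the wax spool behind the clamp.

Things in the scene. Friction and masses are not known exactly. Their poses are not given: they have to be found in the camera images.
- clamp: fixed low steel cam clamp, base plate 12 mm high, 280 mm along y, x -125 to +55 mm. Origin on the bench under the channel; x across the channel away from the lever, y along it. Fence on +x: inner face at x 25 mm, 25 mm thick; sliding jaw on -x, 18 mm thick; both tops 34 mm high. Channel 50 mm wide when open, 37 mm locked (jaw follows the lever). Open above and at both ends
- clamp_channel (a point): middle of the channel floor (lever open), 12 mm above the bench; the clamp's axes. The floor is level, 280 mm long in y; models count as in the channel up to 125 mm to either side of this point along y
- clamp_mid (a point): the middle of the clamp that the magnifier must look at: 33 mm above clamp_channel
- cam_lever (a joint): angle of the clamp's lever about its upright pivot, counter-clockwise from above: 0 = open (handle points to the clamp's -x), 1.571 = locked at the end stop (handle to the clamp's -y). Starts near the locked end. Stays where left; 3 to 5 N at the grip moves it
- lever_pivot (a point): pivot axis of the lever, at handle height (29 mm above the bench), in the clamp 100 mm towards -x and 50 mm towards -y from its origin; the hub is 38 mm in diameter, top 38 mm above the bench
- lever_grip (a point): middle of the lever's black grip, 83 mm from the pivot, 29 mm above the bench. The grip is a level bar 50 mm long, 18 mm wide, 16 mm high (21 to 37 mm above the bench); the handle ends 108 mm from the pivot
- magnifier: fixed bench magnifier: round steel foot 110 mm in diameter and an upright post 22 mm in diameter. Origin on the bench, on the swivel axis (upright); it carries a swivel arm and a lens head
- swivel (a joint): swivel angle of the arm about the post, counter-clockwise seen from above; at 0 the lens stands and looks towards the magnifier body's own -x. Range -1.2 to 2.4. Stiff: stays where it is left
- lens_head (a joint): tilt of the lens head: 0 = lens looks level outwards, positive = looks down (the ball handle moves outwards and down). Range -0.4 to 1.2. Stiff: stays where it is left
- lens (a point): centre of the round lens (rim 98 mm in diameter), on the level tilt axis, 60 mm out from the swivel axis and 170 mm above the bench. It looks along its own -x, straight out from the post; y is the tilt axis, z points to the ball handle. The tilt fork is open at the top
- lens_ball (a point): centre of the black ball handle, 26 mm in diameter, on a thin rod of 8 mm, 85 mm from the lens centre along the head's z (above it at tilt 0). Taken between the fingers from above, it can be led along to swivel and tilt the head (some 1 to 2 N)
- tub: fixed open yellow plastic tub, 130 (x) x 240 (y) x 32 mm high, walls and floor 4 to 5 mm. Origin: centre of its underside; long side along its y
- rasp: flat double-ended steel rasp, 180 (x) x 16 (y) x 9 mm (z), 120 g, lying across the top of fence and jaw. Origin: centre of its underside; x along its length
- model1: one of up to five identical dark brown wax models (None if absent): square plinth 36 x 36 x 20 mm high, on it a round fluted column 28 mm in diameter from 20 to 54 mm height (collar of 31 mm at its foot, look only), rounded top at 69 mm; about 80 g, standing on the bench. Origin: centre of the underside; z up along the column, x and y square to the plinth sides
- model2: one of up to five identical dark brown wax models (None if absent): square plinth 36 x 36 x 20 mm high, on it a round fluted column 28 mm in diameter from 20 to 54 mm height (collar of 31 mm at its foot, look only), rounded top at 69 mm; about 80 g, standing on the bench. Origin: centre of the underside; z up along the column, x and y square to the plinth sides
- model3: one of up to five identical dark brown wax models (None if absent): square plinth 36 x 36 x 20 mm high, on it a round fluted column 28 mm in diameter from 20 to 54 mm height (collar of 31 mm at its foot, look only), rounded top at 69 mm; about 80 g, standing on the bench. Origin: centre of the underside; z up along the column, x and y square to the plinth sides
- model4: one of up to five identical dark brown wax models (None if absent): square plinth 36 x 36 x 20 mm high, on it a round fluted column 28 mm in diameter from 20 to 54 mm height (collar of 31 mm at its foot, look only), rounded top at 69 mm; about 80 g, standing on the bench. Origin: centre of the underside; z up along the column, x and y square to the plinth sides
- model5: one of up to five identical dark brown wax models (None if absent): square plinth 36 x 36 x 20 mm high, on it a round fluted column 28 mm in diameter from 20 to 54 mm height (collar of 31 mm at its foot, look only), rounded top at 69 mm; about 80 g, standing on the bench. Origin: centre of the underside; z up along the column, x and y square to the plinth sides
- jar: amber glass jar with steel lid at the back, 60 mm in diameter, 70 mm high: leave alone. Origin: centre of its underside
- wax_spool: dark wax spool standing behind the clamp, 40 mm in diameter, 52 mm high: leave alone. Origin: centre of its underside
There are look-alikes about, which are no part of the job. Leave any red look-alike of the model5 alone. Leave any red look-alike of the model2 alone.

How it is judged:
On the way, in this order (a step that is already met when the one before it is completed fails the run):
1. the clamp lever is swung fully open (value of joint cam_lever below 0.1 rad), for 0.1 s.
2. with the lever still open, every model stands in the channel and the rasp lies in the tub (x of model1 in the frame of clamp_channel between -0.016 and 0.016 m and y of model1 in the frame of clamp_channel between -0.125 and 0.125 m and z of model1 in the frame of clamp_channel between -0.005 and 0.006 m and angle between each of model1, model2, model3, model4, model5's own z axis and vertical below 0.12 rad and x of model2 in the frame of clamp_channel between -0.016 and 0.016 m and y of model2 in the frame of clamp_channel between -0.125 and 0.125 m and z of model2 in the frame of clamp_channel between -0.005 and 0.006 m and x of model3 in the frame of clamp_channel between -0.016 and 0.016 m and y of model3 in the frame of clamp_channel between -0.125 and 0.125 m and z of model3 in the frame of clamp_channel between -0.005 and 0.006 m and x of model4 in the frame of clamp_channel between -0.016 and 0.016 m and y of model4 in the frame of clamp_channel between -0.125 and 0.125 m and z of model4 in the frame of clamp_channel between -0.005 and 0.006 m and x of model5 in the frame of clamp_channel between -0.016 and 0.016 m and y of model5 in the frame of clamp_channel between -0.125 and 0.125 m and z of model5 in the frame of clamp_channel between -0.005 and 0.006 m and x of rasp in the frame of tub between -0.055 and 0.055 m and y of rasp in the frame of tub between -0.06 and 0.06 m and z of rasp in the frame of tub below 0.014 m and angle between rasp's own z axis and vertical below 0.1 rad and value of joint cam_lever below 0.3 rad), for 0.2 s.
3. the lever is at its end stop with every model in the channel (x of model1 in the frame of clamp_channel between -0.016 and 0.016 m and y of model1 in the frame of clamp_channel between -0.125 and 0.125 m and z of model1 in the frame of clamp_channel between -0.005 and 0.006 m and angle between each of model1, model2, model3, model4, model5's own z axis and vertical below 0.12 rad and x of model2 in the frame of clamp_channel between -0.016 and 0.016 m and y of model2 in the frame of clamp_channel between -0.125 and 0.125 m and z of model2 in the frame of clamp_channel between -0.005 and 0.006 m and x of model3 in the frame of clamp_channel between -0.016 and 0.016 m and y of model3 in the frame of clamp_channel between -0.125 and 0.125 m and z of model3 in the frame of clamp_channel between -0.005 and 0.006 m and x of model4 in the frame of clamp_channel between -0.016 and 0.016 m and y of model4 in the frame of clamp_channel between -0.125 and 0.125 m and z of model4 in the frame of clamp_channel between -0.005 and 0.006 m and x of model5 in the frame of clamp_channel between -0.016 and 0.016 m and y of model5 in the frame of clamp_channel between -0.125 and 0.125 m and z of model5 in the frame of clamp_channel between -0.005 and 0.006 m and value of joint cam_lever above 1.5 rad), for 0.2 s.
At the end, for the whole second after the job is handed in: Every model present upright (7 degrees) on the channel floor, lever within 4 degrees of its end stop, rasp flat on the tub's floor with its middle within 60 mm of the tub's centre, lens axis within 35 mm (sideways and up-down) of the middle of the clamp, all at rest (all of step 3 and x of rasp in the frame of tub between -0.055 and 0.055 m and y of rasp in the frame of tub between -0.06 and 0.06 m and z of rasp in the frame of tub below 0.014 m and angle between rasp's own z axis and vertical below 0.1 rad and y of clamp_mid in the frame of lens between -0.035 and 0.035 m and z of clamp_mid in the frame of lens between -0.035 and 0.035 m and x of clamp_mid in the frame of lens below 0 m and linear speed of each of model1, model2, model3, model4, model5, rasp below 0.03 m/s and velocity of joint each of swivel, lens_head below 0.1 rad/s); the robot touches nothing.
It fails at once if the jar or the wax spool is knocked over or pushed more than 40 mm (distance of any of jar, wax_spool from where it was at the start of the episode above 0.04 m or angle between any of jar, wax_spool's own z axis and vertical above 0.5 rad).
Of model1, model2, model3, model4, model5 only 3 to 5 are there at a start; the rules pass over those that are not, and their reading is None.
At some moment in a run one of model1, model2, model3, model4, model5 may be knocked a few centimetres aside while the robot is not near it.
It also fails if it takes over 210 s, if anything falls off the work surface, if the arm or the gripper's body presses on something with over 40 N, if the wrist force passes 120 N, or if a joint passes its speed limit or range.

## Working session

There is one attempt and no reset: what is moved stays moved. The work goes in short steps, Python scripts to look and compute and a shell command to move; the robot and the scene stay as the last step left them, time stands still between calls to the robot, and variables do not carry over. Pictures are saved under pics/ and viewed, at most 14 in all, crops included, and the job is handed in when it is done.

```bash
mkdir -p pics; cat > h.py <<'E'
import numpy as np, cv2
from cell import readout, vision, sign_off, arm
from scipy.spatial.transform import Rotation as R
def grab(n,save=None):
    d=vision.get_image(n)
    if save: cv2.imwrite(f'pics/{save}.png',d['pixels'])
    return d
def rotm(d):
    r=np.array(d['rotation']); return r if r.shape==(3,3) else R.from_rotvec(r).as_matrix()
def cloud(d):
    K=np.array(d['camera_matrix']);z=d['z_map'];h,w=z.shape
    u,v=np.meshgrid(np.arange(w),np.arange(h))
    P=np.stack([(u-K[0,2])/K[0,0]*z,-(v-K[1,2])/K[1,1]*z,-z],-1)
    W=P@rotm(d).T+np.array(d['position']); W[z==0]=np.nan
    return W
def plane(d,u,v,h):
    K=np.array(d['camera_matrix']);c=np.array([(u-K[0,2])/K[0,0],-(v-K[1,2])/K[1,1],-1.])
    r=rotm(d)@c;p=np.array(d['position']);return p+r*(h-p[2])/r[2]
E
python3 - <<'E'
from h import *
for n in('top','scene'):
    d=grab(n,n+'0');print(n,d['position'],d['rotation'],d['camera_matrix'])
    np.savez(n+'0.npz',W=cloud(d))
s=readout.observe();print(s); print(arm.tcp_to_grasp)
E
```

```text
top [ 0.36671152 -0.04640172  1.12474182] [ 0.18037199 -0.17656628 -1.50877543] [[350.4255314    0.         258.56353452]
 [  0.         350.4255314  187.05765497]
 [  0.           0.           1.        ]]
scene [ 1.3056738  -0.50615975  0.90858489] [0.78523212 0.43122368 0.97832032] [[427.67318252   0.         259.81882928]
 [  0.         427.67318252 188.62356484]
 [  0.           0.           1.        ]]
{'clock': 0.1, 'joints': array([-1.38959401,  0.43520113,  0.02496711,  1.57397692, -0.01159306,
        1.13400868, -0.07508754]), 'dq': array([ 0.00058082, -0.00213759, -0.00140505, -0.00100368,  0.00198586,
       -0.00050717, -0.00042316]), 'joint_efforts': array([ 2.68257223e-03, -6.69132757e+01,  9.88155194e-01, -3.15145004e+01,
       -6.04235474e-02,  3.74114478e-02,  4.07876007e-05]), 'position': array([0.17492779, 0.59955257, 0.22600496]), 'ee_rot': array([-4.44365509e-01, -3.10993622e+00,  2.27379442e-03]), 'force': array([-0.05233036,  0.40229507, -0.90333373]), 'ft_torque': array([ 0.00845089, -0.02064946,  0.00613687]), 'gripper_force': 0.0, 'width': 1.0006584814864352}
-0.0188
```

View pics/top0.png

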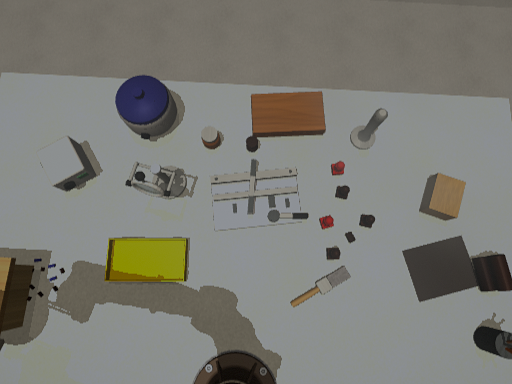

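View pics/scene0.png

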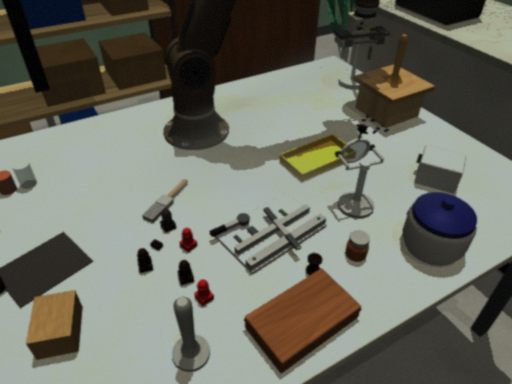

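```bash
python3 - <<'E'
from h import *
a=cv2.imread('pics/top0.png')[135:270,200:390];cv2.imwrite('pics/c1.png',cv2.resize(a,None,fx=4.2,fy=4.2,interpolation=cv2.INTER_CUBIC))
a=cv2.imread('pics/scene0.png')[120:310,130:390];cv2.imwrite('pics/c2.png',cv2.resize(a,None,fx=3,fy=3,interpolation=cv2.INTER_CUBIC))
W=np.load('top0.npz')['W']
for n,(u,v) in dict(m1=(342,192),m2=(367,220),m3=(333,253),q=(350,237),spool=(252,143),jar=(210,137),r1=(338,168)).items():
    p=W[v-7:v+8,u-7:u+8].reshape(-1,3); p=p[p[:,2]>.008]; print(n,len(p),np.nanmean(p,0).round(3),np.nanmax(p[:,2]).round(3))
E
```

```text
m1 150 [ 0.618 -0.302  0.041] 0.071
m2 156 [ 0.531 -0.379  0.041] 0.071
m3 153 [ 0.424 -0.273  0.042] 0.073
q 71 [ 0.48  -0.333  0.013] 0.018
spool 154 [ 0.766 -0.007  0.042] 0.058
jar 221 [0.77  0.128 0.065] 0.077
r1 151 [ 0.695 -0.288  0.041] 0.071
```

View pics/c1.png

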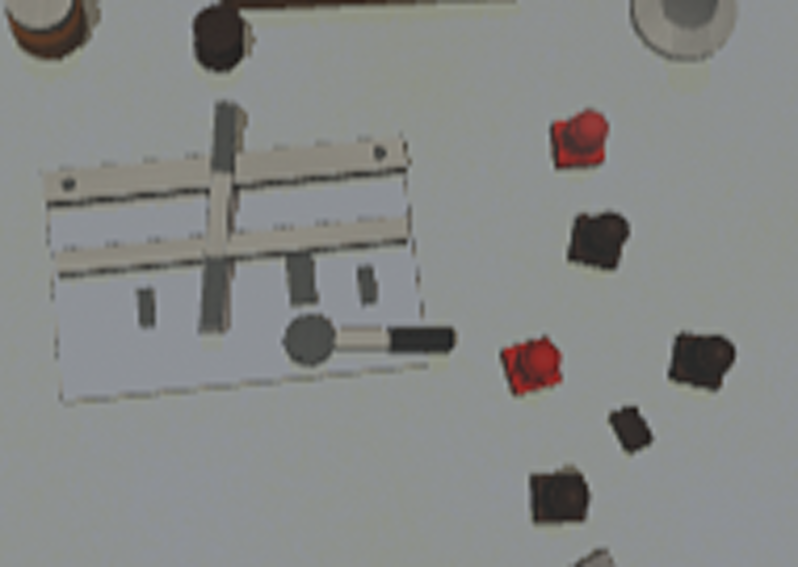

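View pics/c2.png

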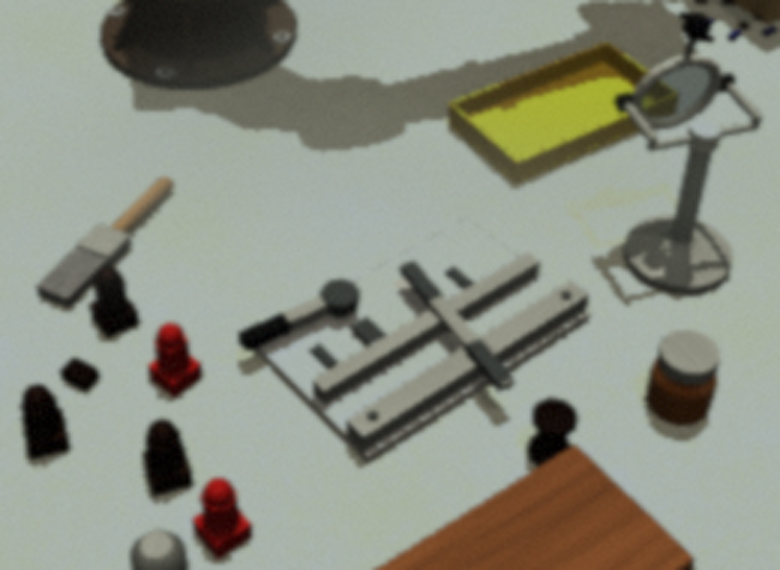

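```bash
python3 - <<'E'
from h import *
W=np.load('top0.npz')['W'];W2=np.load('scene0.npz')['W']
img=cv2.imread('pics/top0.png')
def rect(p,n):
    p=p[~np.isnan(p[:,2])]
    r=cv2.minAreaRect((p[:,:2]*1000).astype(np.float32));print(n,len(p),np.round(r[0],1),np.round(r[1],1),round(r[2],1),'z',np.nanmedian(p[:,2]).round(4))
def box(u0,v0,u1,v1,z0,z1,A=W):
    p=A[v0:v1,u0:u1].reshape(-1,3);return p[(p[:,2]>z0)&(p[:,2]<z1)]
p=np.array([-1])
print('bench',np.nanmedian(W[270:300,240:290,2]))
q=box(205,168,300,185,.029,.0375);rect(q,'fence')
q=box(205,186,300,204,.029,.0375);rect(q,'jaw')
q=box(205,165,305,232,.007,.0375);rect(q,'base')
q=box(243,155,262,220,.038,.06);rect(q,'rasp')
q=box(262,205,285,226,.034,.045);rect(q,'hub')
q=box(290,208,312,224,.028,.042);rect(q,'grip')
for n,(u,v) in dict(m1=(342,192),m2=(367,220),m3=(333,253)).items():
    q=box(u-10,v-10,u+11,v+11,.012,.025);rect(q,n+' plinth'); q=box(u-10,v-10,u+11,v+11,.045,.08);rect(q,n+' col'); print(q[q[:,2]>q[:,2].max()-.006].mean(0))
q=box(100,230,195,290,.026,.04);rect(q,'tub')
q=box(120,155,205,205,.08,.3); rect(q,'mag')
for lo in np.arange(.0,.3,.02):
    q=box(120,155,205,205,lo+.004,lo+.02)
    if len(q)>4: rect(q,'mag %.2f'%lo)
print('scene cam')
for lo in np.arange(.0,.3,.02):
    a=W2[115:225,325:390].reshape(-1,3); q=a[(a[:,2]>lo+.004)&(a[:,2]<lo+.02)]
    if len(q)>4: rect(q,'mag %.2f'%lo)
E
```

```text
bench -9.448926441679717e-05
fence 597 [653.6 -17.9] [ 36.3 279.6] 9.1 z 0.0342
jaw 441 [605.4 -25.6] [ 29.3 268.7] 9.0 z 0.0341
base 4367 [585.2 -31.6] [177.2 287.8] 9.5 z 0.0137
rasp 287 [621.1 -12. ] [ 44. 179.] 81.6 z 0.0432
hub 131 [531.6 -96.2] [35.6 50.3] 2.8 z 0.0383
grip 103 [ 536.  -166.7] [17.1 53.9] 3.3 z 0.0364
m1 plinth 51 [ 622.1 -306.9] [36.2 34.9] 80.8 z 0.0194
m1 col 74 [ 620.8 -306. ] [27.1 24.4] 63.4 z 0.0631
[ 0.62250574 -0.30698377  0.06772356]
m2 plinth 55 [ 533.6 -383.6] [34.6 35.9] 79.7 z 0.0195
m2 col 74 [ 533.1 -382.9] [25.6 25.4] 58.1 z 0.0637
[ 0.53365515 -0.38372175  0.06756811]
m3 plinth 60 [ 425.5 -277.3] [34.  34.6] 2.2 z 0.0203
m3 col 79 [ 424.9 -277.8] [27.4 26.8] 30.6 z 0.0625
[ 0.42469847 -0.27851293  0.06907364]
tub 308 [375.7 296.2] [128.8 241.9] 2.8 z 0.0318
mag 863 [598.7 263.9] [124.8  86.2] 77.4 z 0.1738
mag 0.00 598 [636.9 285. ] [167.4 283.8] 3.5 z 0.0136
mag 0.02 35 [623.7 257.7] [38.7 54.5] 44.0 z 0.0258
mag 0.04 10 [621.7 252.8] [ 6.3 19.9] 44.7 z 0.0501
mag 0.06 14 [621.6 252.2] [ 6.8 19.4] 48.6 z 0.0712
mag 0.08 12 [621.5 252. ] [ 5.8
[... 535 characters left out ...]
4.6] 52.3 z 0.0063
mag 0.02 250 [444.2 367.8] [205.7 647.5] 39.1 z 0.0298
mag 0.04 52 [478.9 450.1] [ 27.7 517.2] 37.6 z 0.0503
mag 0.06 31 [630.1 247.5] [21.5  9.6] 27.1 z 0.0729
mag 0.08 33 [631.4 248. ] [21.7 13.9] 44.1 z 0.0921
mag 0.10 35 [629.2 249.7] [21.6 13.1] 42.3 z 0.1114
mag 0.12 81 [592.7 254.8] [47.  81.9] 60.0 z 0.1339
mag 0.14 111 [600.6 257.2] [96.3 82.5] 84.9 z 0.1529
mag 0.16 369 [601.4 257.9] [124.   79.4] 76.3 z 0.1728
mag 0.18 113 [572.1 262.8] [89.  13.7] 74.6 z 0.1918
mag 0.20 84 [574.5 264.7] [69.  13.9] 78.9 z 0.2128
mag 0.22 12 [577.1 263.1] [7.4 6.6] 33.9 z 0.2314
mag 0.24 34 [584.8 261.6] [26.7 14.4] 67.8 z 0.2565
mag 0.26 22 [582.9 262.8] [12.4 14.8] 2.8 z 0.267
```

Candidates in the top view are the dark figures at (342,192), (367,220) and (333,253), which match the models. Not models: the reds at (338,168) and (326,222), the small low dark block at (350,237) (18 mm high), and the spool at (252,143). The crops confirm three dark models with plinth and column 69 mm high. The lever lies near locked, and the rasp lies across the clamp.

```bash
cat > go.py <<'E'
import sys
from h import *
# target x y z (mm) [tool-y yaw deg, mod 180]; prints units shift in current tool axes, and turn
s=readout.observe();M=R.from_rotvec(s['ee_rot']).as_matrix();p=np.array(s['position'])*1000
y=np.degrees(np.arctan2(M[1,1],M[0,1]))
print('t',round(s['clock'],1),'tcp',p.round(1),'yaw',round(y,1),'tilt',round(np.degrees(np.arccos(-M[2,2])),1),'w',round(s['width'],3),'F',np.round(s['force'],1),'gf',round(float(s['gripper_force']),1),'j1,j7',np.round([s['joints'][0],s['joints'][6]],2))
a=[float(v) for v in sys.argv[1:]]
if len(a)>2: print('shift units',(M.T@(np.array(a[:3])-p)/40).round(2))
if len(a)>3: print('turn units',round(-(((a[3]-y+90)%180)-90)/4,2))
E
python3 go.py 536 -168 227 4
```

```text
t 0.1 tcp [174.9 599.6 226. ] yaw 73.7 tilt 0.1 w 1.001 F [-0.1  0.4 -0.9] gf 0.0 j1,j7 [-1.39 -0.08]
shift units [-14.04 -15.89  -0.  ]
turn units 17.43
```

```bash
python3 -m creep '[[-0.58,-0.66,0,0,1],[-0.58,-0.66,0,0,1],[-0.58,-0.66,0,0,1],[-0.58,-0.66,0,0,1],[-0.58,-0.66,0,0,1],[-0.58,-0.66,0,0,1],[-0.58,-0.66,0,0,1],[-0.58,-0.66,0,0,1],[-0.58,-0.66,0,0,1],[-0.58,-0.66,0,0,1],[-0.58,-0.66,0,0,1],[-0.58,-0.66,0,0,1]]'
python3 -m creep '[[-0.58,-0.66,0,0,1],[-0.58,-0.66,0,0,1],[-0.58,-0.66,0,0,1],[-0.58,-0.66,0,0,1],[-0.58,-0.66,0,0,1],[-0.58,-0.66,0,0,1],[-0.58,-0.66,0,0,1],[-0.58,-0.66,0,0,1],[-0.58,-0.66,0,0,1],[-0.58,-0.66,0,0,1],[-0.58,-0.66,0,0,1],[-0.58,-0.66,0,0,1]]'
python3 -m creep '[[0,0,0.5,1,0.5],[0,0,0.5,1,0.5],[0,0,0.5,1,0.5],[0,0,0.5,1,0.5],[0,0,0,1,0.5],[0,0,0,1,0.5],[0,0,0,1,0.5],[0,0,0,1,0.5],[0,0,0,1,0.5],[0,0,0,1,0.5],[0,0,0,1,0.5],[0,0,0,1,0.5]]'
python3 -m creep '[[0,0,0,1,0.5],[0,0,0,1,0.5],[0,0,0,1,0.5],[0,0,0,1,0.5],[0,0,0,1,0.5],[0,0,0,0.4,0.5],[0,0,0,0,0.5]]'
python3 go.py 536 -168 21 4
```

```text
clock: 1.6
position: [0.3537, 0.2167, 0.2266]
ee_rot: [-0.444, -3.11, 0.0]
force: [0.4, 0.1, -0.7]
width: 0.999
gripper_force: 0.0
clock: 3.1
position: [0.5323, -0.165, 0.2264]
ee_rot: [-0.444, -3.109, -0.0]
force: [-0.2, 0.8, 0.2]
width: 1.0
gripper_force: 0.0
clock: 4.6
position: [0.5319, -0.164, 0.1464]
ee_rot: [-1.673, -2.658, 0.0]
force: [0.5, 0.2, -0.1]
width: 0.501
gripper_force: 0.0
clock: 5.48
position: [0.532, -0.1641, 0.1465]
ee_rot: [-2.139, -2.301, 0.0]
force: [0.8, 0.5, -0.0]
width: 0.502
gripper_force: 0.0
t 5.5 tcp [ 532.  -164.1  146.5] yaw 4.2 tilt 0.0 w 0.502 F [ 0.8  0.5 -0. ] gf 0.0 j1,j7 [-0.38  0.74]
shift units [-0.11  0.09  3.14]
turn units 0.05
```

```bash
python3 -m creep '[[-0.05,0.05,0.6,0,0.5],[-0.06,0.04,0.6,0,0.5],[0,0,0.6,0,0.5],[0,0,0.6,0,0.5],[0,0,0.4,0,0.5],[0,0,0.34,0,0.5],[0,0,0,0,0.22],[0,0,0,0,0.22],[0,0,0,0,0.22]]' 5
python3 -m creep '[[0,-0.14,0,1,0.2],[0,-0.14,0,1,0.2],[0,-0.14,0,1,0.2],[0,-0.14,0,1,0.2],[0,-0.14,0,1,0.2],[0,-0.14,0,1,0.2],[0,-0.14,0,1,0.2],[0,-0.14,0,1,0.2]]'
python3 go.py
```

```text
clock: 6.6
position: [0.5365, -0.1684, 0.0218]
ee_rot: [2.139, 2.3, 0.001]
force: [0.6, -0.8, 0.2]
width: 0.24
gripper_force: 0.0
clock: 7.6
position: [0.494, -0.1607, 0.022]
ee_rot: [2.691, 1.618, 0.004]
force: [3.6, -0.6, -0.0]
width: 0.197
gripper_force: 1.3
t 7.6 tcp [ 494.  -160.7   22. ] yaw -28.0 tilt 0.2 w 0.197 F [ 3.6 -0.6 -0. ] gf 1.3 j1,j7 [-0.35  0.49]
```

```bash
python3 -m creep '[[0,-0.14,0,1,0.2],[0,-0.14,0,1,0.2],[0,-0.14,0,1,0.2],[0,-0.14,0,1,0.2],[0,-0.14,0,1,0.2],[0,-0.14,0,1,0.2],[0,-0.14,0,1,0.2],[0,-0.14,0,1,0.2],[0,-0.14,0,1,0.2]]'
python3 -m creep '[[0,-0.14,0,1,0.2],[0,-0.14,0,1,0.2],[0,-0.14,0,1,0.2],[0,-0.14,0,1,0.2],[0,-0.1,0,0.3,0.2],[0,-0.1,0,0,0.2]]'
python3 go.py 448 -104 22 -81
```

```text
clock: 8.72
position: [0.4584, -0.1266, 0.022]
ee_rot: [3.059, 0.707, 0.005]
force: [3.0, -1.4, -0.0]
width: 0.201
gripper_force: 2.1
clock: 9.48
position: [0.4489, -0.0995, 0.0218]
ee_rot: [3.128, 0.245, 0.004]
force: [4.8, -10.0, -5.6]
width: 0.233
gripper_force: 5.0
t 9.5 tcp [448.9 -99.5  21.8] yaw -81.1 tilt 0.3 w 0.233 F [  4.8 -10.   -5.6] gf 5.0 j1,j7 [-0.62 -0.28]
shift units [-0.04  0.11 -0.01]
turn units -0.02
```

```bash
python3 -m creep '[[0,0.08,0,0,0.5],[0,0,0,0,0.5],[0,0,-0.6,0,0.5],[0,0,-0.8,0,0.5],[0,0,-0.8,0,0.5],[0,0,-0.8,0,0.6],[0,0,-0.5,0,0.8],[0,0,0,0,1]]'
python3 - <<'E'
from h import *
d=grab('top','t1');np.savez('t1.npz',W=cloud(d))
d=grab('scene','s1');np.savez('s1.npz',W=cloud(d))
a=cv2.imread('pics/s1.png')[120:310,130:390];b=cv2.imread('pics/t1.png')[130:300,150:390]
cv2.imwrite('pics/v1.png',np.vstack([cv2.resize(a,(400,292)),cv2.resize(b,(400,283))]))
E
python3 go.py
```

```text
clock: 10.48
position: [0.4486, -0.1004, 0.162]
ee_rot: [-3.13, -0.246, -0.004]
force: [-0.6, 0.1, 0.2]
width: 0.767
gripper_force: 0.0
t 10.6 tcp [ 447.7 -100.1  160.6] yaw -81.0 tilt 0.1 w 0.855 F [ 0.4  0.9 -0.5] gf 0.0 j1,j7 [-0.81 -0.61]
```

View pics/v1.png

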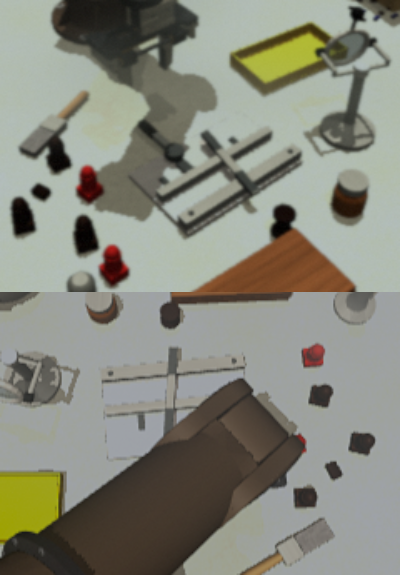

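```bash
python3 - <<'E'
from h import *
for f in ('top0','t1','s1'):
    W=np.load(f+'.npz')['W'].reshape(-1,3)
    w=W[(abs(W[:,0]-.62)<.1)&(abs(W[:,1]+.012)<.06)&(W[:,2]>.039)&(W[:,2]<.055)]
    c=np.median(w[:,:2],0);u,s,v=np.linalg.svd(w[:,:2]-c);t=(w[:,:2]-c)@v[0];n=(w[:,:2]-c)@v[1]
    w=w[abs(n-np.median(n))<.012]
    r=cv2.minAreaRect((w[:,:2]*1000).astype(np.float32));print(f,len(w),np.round(r[0]),np.round(r[1]),r[2],'pca',np.degrees(np.arctan2(v[0,1],v[0,0])))
W=np.load('s1.npz')['W'].reshape(-1,3)
th=np.radians(9.2);o=np.array([.620,-.0255])
q=(W[:,:2]-o)@np.array([[np.cos(th),-np.sin(th)],[np.sin(th),np.cos(th)]])
for y0,y1 in((-.12,-.04),(.04,.12)):
    m=(q[:,1]>y0)&(q[:,1]<y1)&(abs(q[:,0])<.07)&(W[:,2]>.032)&(W[:,2]<.037)
    h,e=np.histogram(q[m,0],bins=np.arange(-.06,.07,.004));print(list(zip((e[:-1]*1000).round().astype(int),h)))
E
```

```text
top0 279 [620. -14.] [ 16. 177.] 89.47759246826172 pca -179.88913022697022
t1 257 [611. -15.] [172.  20.] 1.8318923711776733 pca 179.73823133690283
s1 311 [609. -20.] [177.  19.] 0.4585225284099579 pca -0.18389044705711638
[(np.int64(-60), np.int64(0)), (np.int64(-56), np.int64(0)), (np.int64(-52), np.int64(0)), (np.int64(-48), np.int64(0)), (np.int64(-44), np.int64(18)), (np.int64(-40), np.int64(15)), (np.int64(-36), np.int64(26)), (np.int64(-32), np.int64(25)), (np.int64(-28), np.int64(29)), (np.int64(-24), np.int64(3)), (np.int64(-20), np.int64(0)), (np.int64(-16), np.int64(0)), (np.int64(-12), np.int64(0)), (np.int64(-8), np.int64(0)), (np.int64(-4), np.int64(0)), (np.int64(0), np.int64(0)), (np.int64(4), np.int64(0)), (np.int64(8), np.int64(0)), (np.int64(12), np.int64(0)), (np.int64(16), np.int64(0)), (np.int64(20), np.int64(3)), (np.int64(24), np.int64(15)), (np.int64(28), np.int64(21)), (np.int64(32), np.int64(27)), (np.int64(36), np.int64(25)), (np.int64(40), np.int64(24)), (np.int64(44), np.int64(26)), (np.int64(48), np.int64(21)), (np.int64(52), np.int64(0)), (np.int64(56)
[... 324 characters left out ...]
nt64(-28), np.int64(28)), (np.int64(-24), np.int64(3)), (np.int64(-20), np.int64(0)), (np.int64(-16), np.int64(0)), (np.int64(-12), np.int64(0)), (np.int64(-8), np.int64(0)), (np.int64(-4), np.int64(0)), (np.int64(0), np.int64(0)), (np.int64(4), np.int64(0)), (np.int64(8), np.int64(0)), (np.int64(12), np.int64(0)), (np.int64(16), np.int64(0)), (np.int64(20), np.int64(0)), (np.int64(24), np.int64(15)), (np.int64(28), np.int64(26)), (np.int64(32), np.int64(12)), (np.int64(36), np.int64(22)), (np.int64(40), np.int64(23)), (np.int64(44), np.int64(18)), (np.int64(48), np.int64(20)), (np.int64(52), np.int64(1)), (np.int64(56), np.int64(0)), (np.int64(60), np.int64(0)), (np.int64(64), np.int64(0))]
```

```bash
python3 -m creep '[[0,0,0,1,0.5],[0,0,0,1,0.5],[0,0,0,0.3,0.5],[0,0,0,0,0.5]]' ; python3 go.py 616 -16.5 100 90
```

```text
clock: 11.08
position: [0.4477, -0.1006, 0.1606]
ee_rot: [3.141, -0.006, -0.002]
force: [-0.2, -0.5, 0.6]
width: 0.528
gripper_force: 0.0
t 11.1 tcp [ 447.7 -100.6  160.6] yaw -90.2 tilt 0.1 w 0.528 F [-0.2 -0.5  0.6] gf 0.0 j1,j7 [-0.81 -0.77]
shift units [ 4.2  -2.12  1.51]
turn units -0.05
```

```bash
python3 -m creep '[[0.6,-0.3,0,0,0.5],[0.6,-0.3,0.1,0,0.5],[0.6,-0.3,0.2,0,0.5],[0.6,-0.3,0.3,0,0.5],[0.6,-0.3,0.3,0,0.5],[0.6,-0.3,0.3,0,0.5],[0.6,-0.32,0.3,0,0.5],[0,0,0.4,0,0.5],[0,0,0.5,0,0.5],[0,0,0.4,0,0.5],[0,0,0,0,0.5]]' ; python3 go.py 616 -16.5 31 90
```

```text
clock: 12.45
position: [0.6152, -0.0168, 0.0478]
ee_rot: [-3.141, 0.008, 0.004]
force: [-0.2, 0.4, 0.3]
width: 0.498
gripper_force: 0.0
t 12.4 tcp [615.2 -16.8  47.8] yaw -90.3 tilt 0.1 w 0.498 F [-0.2  0.4  0.3] gf 0.0 j1,j7 [-0.67 -0.87]
shift units [ 0.02 -0.01  0.42]
turn units -0.08
```

```bash
python3 -m creep '[[0,0,0.2,0,0.5],[0,0,0.23,0,0.5],[0,0,0,0,0.1],[0,0,0,0,0.1],[0,0,0,0,0.1],[0,0,0,0,0.1]]' 25 ; python3 -m creep '[[0,0,-0.3,0,0.1],[0,0,-0.6,0,0.1],[0,0,-0.8,0,0.1],[0,0,-0.8,0,0.1],[0,0,0,0,0.1]]';python3 go.py 374 296 129 2.8
```

```text
clock: 13.2
position: [0.6167, -0.0167, 0.0322]
ee_rot: [-3.142, 0.007, -0.001]
force: [0.2, 0.4, 1.6]
width: 0.171
gripper_force: 25.0
clock: 13.82
position: [0.6182, -0.0175, 0.1359]
ee_rot: [3.141, -0.008, 0.008]
force: [0.3, 0.2, -2.0]
width: 0.17
gripper_force: 25.0
t 13.8 tcp [618.2 -17.5 135.9] yaw -90.3 tilt 0.3 w 0.17 F [ 0.3  0.2 -2. ] gf 25.0 j1,j7 [-0.72 -0.94]
shift units [-6.15 -7.81  0.14]
turn units 21.73
```

```bash
python3 -m creep '[[-0.8,0,0,0,0.1],[-0.8,0,0,0,0.1],[-0.8,0,0,0,0.1],[-0.8,-0.2,0,0,0.1],[-0.8,-0.5,0,0,0.1],[-0.6,-0.7,0,0,0.1],[-0.3,-0.8,0,0,0.1],[-0.25,-0.8,0,0,0.1],[-0.25,-0.8,0,0,0.1],[-0.25,-0.8,0,0,0.1],[-0.25,-0.8,0,0,0.1],[-0.25,-0.8,0,0,0.1]]'
python3 -m creep '[[0,-0.8,0,0,0.1],[0,-0.8,0,-1,0.1],[0,0,0,-1,0.1],[0,0,0,-1,0.1],[0,0,0,-1,0.1],[0,0,0,-1,0.1],[0,0,0,-1,0.1],[0,0,0,-1,0.1],[0,0,0,-1,0.1],[0,0,0,-1,0.1],[0,0,0,-1,0.1],[0,0,0,-1,0.1]]'
python3 -m creep '[[0,0,0,-1,0.1],[0,0,0,-1,0.1],[0,0,0,-1,0.1],[0,0,0,-1,0.1],[0,0,0,-1,0.1],[0,0,0,-1,0.1],[0,0,0,-1,0.1],[0,0,0,-1,0.1],[0,0,0,-1,0.1],[0,0,0,-1,0.1],[0,0,0,-1,0.1],[0,0,0,-1,0.1]]'
python3 go.py 374 298 60 2.8
```

```text
clock: 15.32
position: [0.371, 0.2335, 0.1322]
ee_rot: [-3.141, 0.008, 0.001]
force: [0.4, 0.7, -0.3]
width: 0.169
gripper_force: 25.0
clock: 16.82
position: [0.3718, 0.2962, 0.1321]
ee_rot: [-2.914, -1.173, 0.0]
force: [-0.3, -0.5, -1.9]
width: 0.168
gripper_force: 25.0
clock: 18.32
position: [0.3719, 0.2961, 0.1321]
ee_rot: [-2.185, -2.257, 0.0]
force: [-0.0, -0.7, -0.5]
width: 0.171
gripper_force: 25.0
t 18.3 tcp [371.9 296.1 132.1] yaw 1.8 tilt 0.0 w 0.171 F [-0.  -0.7 -0.5] gf 25.0 j1,j7 [-1.38 -0.35]
shift units [0.04 0.05 1.8 ]
turn units -0.24
```

```bash
python3 -m creep '[[0,0.1,0.7,-0.2,0.1],[0,0,0.7,0,0.1],[0,0,0.7,0,0.1],[0,0,0.5,0,0.1],[0,0,0.3,0,0.1],[0,0,0.18,0,0.1],[0,0,0,0,0.1],[0,0,0,0,0.35],[0,0,0,0,0.35]]';python3 go.py;python3 -m creep '[[0,0,-0.3,0,0.35],[0,0,-0.8,0,0.4],[0,0,-0.8,0,0.5],[0,0,-0.8,0,0.6],[0,0,-0.8,0,1],[0,0,0,0,1]]'
python3 - <<'E'
from h import *
d=grab('top','t2');np.savez('t2.npz',W=cloud(d))
d=grab('scene','s2');np.savez('s2.npz',W=cloud(d))
a=cv2.imread('pics/s2.png')[100:310,130:410];b=cv2.imread('pics/t2.png')[100:300,90:390]
cv2.imwrite('pics/v2.png',np.vstack([cv2.resize(a,(400,300)),cv2.resize(b,(400,267))]))
E
```

```text
clock: 19.45
position: [0.3763, 0.2969, 0.0093]
ee_rot: [-2.172, -2.27, -0.002]
force: [0.0, -0.0, -0.4]
width: 0.326
gripper_force: 0.0
t 19.4 tcp [376.3 296.9   9.3] yaw 2.5 tilt 0.1 w 0.326 F [ 0.  -0.  -0.4] gf 0.0 j1,j7 [-1.19 -0.14]
clock: 20.2
position: [0.3771, 0.2975, 0.1513]
ee_rot: [-2.171, -2.269, -0.007]
force: [-0.2, -0.1, 0.6]
width: 0.768
gripper_force: 0.0
```

View pics/v2.png

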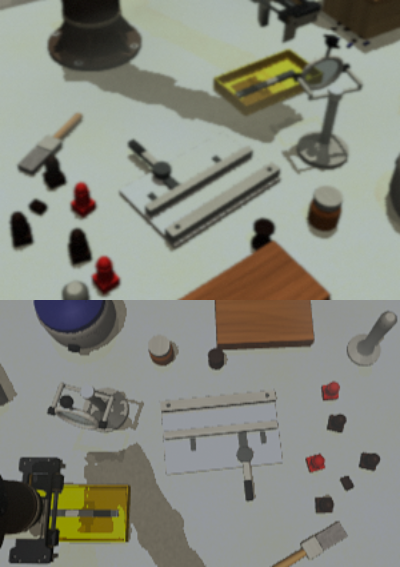

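The rasp lies flat in the tub (scene ~(265,90)), the lever points to -x (open), and the three dark models are in place. Now the model finder.

```bash
cat > mod.py <<'E'
import sys
from h import *
cams=sys.argv[1:] or ['top']
th=np.radians(9.2);o=np.array([.620,-.0255]);Rc=np.array([[np.cos(th),-np.sin(th)],[np.sin(th),np.cos(th)]])
for n in cams:
    d=grab(n);W=cloud(d);im=d['pixels'].astype(int)
    dark=(im.max(2)<75)&(W[...,2]>.008)&(W[...,2]<.1)&(W[...,0]>.33)&(W[...,0]<.72)&(W[...,1]>-.55)&(W[...,1]<.14)
    k,l,st,c=cv2.connectedComponentsWithStats(dark.astype(np.uint8))
    for i in range(1,k):
        if st[i,4]<60: continue
        w=W[l==i];top=w[:,2].max()
        if not .06<top<.095: continue
        q=w[w[:,2]>top-.012];lo=top-.069
        pl=w[(w[:,2]-lo>.012)&(w[:,2]-lo<.025)]
        r=cv2.minAreaRect((pl[:,:2]*1000).astype(np.float32))
        c2=(q.min(0)+q.max(0))[:2]/2
        print(n,'px',c[i].round(),'top z',(top*1000).round(),'col',(c2*1000).round(1),'plinth',np.round(r[0],1),np.round(r[1]),'yaw%90',round(r[2]%90,1),'clamp',((c2-o)@Rc*1000).round(1))
E
python3 mod.py top scene; python3 go.py
```

```text
top px [342. 192.] top z 72.0 col [ 621.3 -305.3] plinth [ 621.9 -306.1] [36. 34.] yaw%90 77.1 clamp [ -43.4 -276.4]
top px [367. 220.] top z 70.0 col [ 533.6 -384. ] plinth [ 533.6 -383.6] [35. 35.] yaw%90 78.4 clamp [-142.6 -340.1]
top px [333. 253.] top z 72.0 col [ 424.  -277.1] plinth [ 426.9 -277.7] [31. 36.] yaw%90 3.3 clamp [-233.7 -217.1]
scene px [165. 219.] top z 73.0 col [ 427.3 -284. ] plinth [ 402.3 -282.6] [82. 73.] yaw%90 13.5 clamp [-231.6 -224.4]
scene px [187. 242.] top z 63.0 col [ 532.2 -263. ] plinth [ 535.3 -266. ] [44. 23.] yaw%90 65.5 clamp [-124.6 -220.4]
scene px [144. 260.] top z 72.0 col [ 537.3 -388.9] plinth [ 534.1 -388.8] [34. 36.] yaw%90 83.2 clamp [-139.7 -345.6]
scene px [185. 272.] top z 74.0 col [ 625.7 -311.8] plinth [ 625.8 -312. ] [34. 33.] yaw%90 76.4 clamp [ -40.2 -283.6]
scene px [203. 295.] top z 64.0 col [ 708.8 -298.6] plinth [ 713.4 -300.9] [40. 19.] yaw%90 60.9 clamp [  44.  -283.8]
t 20.4 tcp [375.4 296.3 148.2] yaw 2.5 tilt 0.1 w 0.942 F [0.4 0.5 0.2] gf 0.0 j1,j7 [-1.4  -0.36]
```

```bash
python3 -m creep '[[-0.8,0,0,0,1],[-0.8,0,0,0,1],[-0.8,0,0,0,0.8],[-0.8,0,0,0,0.6],[-0.8,0.4,0,0,0.6],[-0.8,0.5,0,0,0.6],[-0.8,0.5,0,0,0.6],[-0.8,0.5,0,0,0.6],[-0.8,0.5,0,0,0.6],[-0.8,0.5,0,0,0.6],[-0.8,0.5,0,0,0.6],[-0.8,0.5,0,0,0.6]]'
python3 -m creep '[[-0.8,0.4,0,0,0.6],[-0.8,0.4,0,0,0.6],[-0.8,0.4,0,0,0.6],[-0.8,0.4,0,0,0.6],[-0.8,0.4,0,0,0.6],[0,0,0,1,0.6],[0,0,0,1,0.6],[0,0,0,1,0.6],[0,0,0,1,0.6],[0,0,0,1,0.6],[0,0,0,1,0.6],[0,0,0,1,0.6]]'
python3 -m creep '[[0,0,0,1,0.6],[0,0,0,1,0.6],[0,0,0,1,0.6],[0,0,0,1,0.6],[0,0,0,1,0.6],[0,0,0,1,0.6],[0,0,0,1,0.6],[0,0,0,1,0.6],[0,0,0,1,0.6],[0,0,0,1,0.6],[0,0,0,1,0.6],[0,0,0,1,0.6]]'
python3 -m creep '[[0,0,0,1,0.6],[0,0,0,1,0.6],[0,0,0,1,0.6],[0,0,0,1,0.6],[0,0,0,1,0.6],[0,0,0,1,0.6],[0,0,0,1,0.6],[0,0,0,0.4,0.6],[0,0,0,0,0.6]]'
python3 go.py 623.5 -309 90 77.5
```

```text
clock: 21.9
position: [0.5487, -0.0813, 0.1475]
ee_rot: [-2.171, -2.269, 0.002]
force: [-0.2, 0.0, 0.1]
width: 0.599
gripper_force: 0.0
clock: 23.4
position: [0.6351, -0.2364, 0.1472]
ee_rot: [-2.657, -1.673, 0.003]
force: [0.6, 0.2, 0.2]
width: 0.6
gripper_force: 0.0
clock: 24.9
position: [0.6352, -0.2364, 0.1472]
ee_rot: [-3.109, -0.447, 0.003]
force: [-0.1, -0.1, 0.2]
width: 0.599
gripper_force: 0.0
clock: 26.02
position: [0.6355, -0.2365, 0.1479]
ee_rot: [3.121, -0.357, -0.002]
force: [0.0, 0.6, -0.7]
width: 0.602
gripper_force: 0.0
t 26.0 tcp [ 635.5 -236.5  147.9] yaw -103.0 tilt 0.1 w 0.602 F [ 0.   0.6 -0.7] gf 0.0 j1,j7 [-0.35 -0.82]
shift units [0.12 1.83 1.45]
turn units -0.13
```

```bash
python3 -m creep '[[0.04,0.6,0,0,0.6],[0.04,0.6,0,0,0.6],[0.04,0.63,0.2,-0.1,0.6],[0,0,0.6,0,0.6],[0,0,0.6,0,0.6],[0,0,0.6,0,0.6],[0,0,0.6,0,0.6],[0,0,0.3,0,0.6],[0,0,0.15,0,0.6],[0,0,0,0,0.6]]';python3 go.py 623.5 -309 24 77.5
```

```text
clock: 27.28
position: [0.624, -0.309, 0.0268]
ee_rot: [3.122, -0.346, 0.0]
force: [0.2, -0.2, 0.2]
width: 0.598
gripper_force: 0.0
t 27.3 tcp [ 624.  -309.    26.8] yaw -102.7 tilt 0.0 w 0.598 F [ 0.2 -0.2  0.2] gf 0.0 j1,j7 [-0.18 -0.65]
shift units [-0.01  0.    0.07]
turn units -0.04
```

```bash
python3 -m creep '[[0,0,0.05,0,0.6],[0,0,0,0,0.2],[0,0,0,0,0.2],[0,0,0,0,0.2],[0,0,0,0,0.2],[0,0,-0.4,0,0.2],[0,0,-0.7,0,0.2],[0,0,-0.8,0,0.2],[0,0,-0.7,0,0.2],[0,0,0,0,0.2]]' 12;python3 go.py 607.2 53.5 125 99.2
```

```text
clock: 28.52
position: [0.6247, -0.3101, 0.132]
ee_rot: [3.12, -0.347, 0.006]
force: [-0.2, -0.1, -1.1]
width: 0.301
gripper_force: 12.0
t 28.5 tcp [ 624.7 -310.1  132. ] yaw -102.7 tilt 0.3 w 0.301 F [-0.2 -0.1 -1.1] gf 12.0 j1,j7 [-0.21 -0.72]
shift units [-2.42 -8.77  0.15]
turn units -5.47
```

```bash
python3 -m creep '[[-0.1,-0.6,0,-1,0.2],[0,-0.6,0,-1,0.2],[0,-0.6,0,-1,0.2],[0,-0.6,0,-1,0.2],[0,-0.6,0,-1,0.2],[0,-0.6,0,-0.5,0.2],[0,-0.6,0,0,0.2],[0,-0.6,0,0,0.2],[0,-0.6,0,0,0.2],[0,-0.6,0,0,0.2],[0,-0.6,0,0,0.2],[0,-0.6,0,0,0.2]]' ;python3 go.py 607.2 53.5 125 99.2
```

```text
clock: 30.02
position: [0.6027, -0.0221, 0.1282]
ee_rot: [-3.131, -0.256, 0.002]
force: [0.4, -0.4, -1.2]
width: 0.3
gripper_force: 12.0
t 30.0 tcp [602.7 -22.1 128.2] yaw -80.7 tilt 0.1 w 0.3 F [ 0.4 -0.4 -1.2] gf 12.0 j1,j7 [-0.75 -0.71]
shift units [ 0.42 -1.85  0.08]
turn units 0.03
```

```bash
python3 -m creep '[[0.14,-0.62,0,0,0.2],[0.14,-0.62,0,0,0.2],[0.14,-0.61,0.2,0,0.2],[0,0,0.5,0,0.2],[0,0,0.5,0,0.2],[0,0,0.4,0,0.2],[0,0,0,0,0.2]]' ;python3 go.py 607.2 53.5 38 99.2
```

```text
clock: 30.9
position: [0.6069, 0.0519, 0.0632]
ee_rot: [3.131, 0.253, -0.004]
force: [-0.2, 0.2, -0.3]
width: 0.304
gripper_force: 12.0
t 30.9 tcp [606.9  51.9  63.2] yaw -80.8 tilt 0.1 w 0.304 F [-0.2  0.2 -0.3] gf 12.0 j1,j7 [-0.83 -0.77]
shift units [ 0.02 -0.04  0.63]
turn units 0.01
```

```bash
python3 -m creep '[[0.01,0,0.3,0,0.2],[0,0,0.2,0,0.2],[0,0,0.1,0,0.2],[0,0,0.03,0,0.2],[0,0,0,0,0.2]]' ;python3 go.py 607.2 53.5 38 99.2
```

```text
clock: 31.52
position: [0.6084, 0.0528, 0.0397]
ee_rot: [-3.131, -0.256, -0.0]
force: [0.2, -0.2, -1.3]
width: 0.301
gripper_force: 12.0
t 31.5 tcp [608.4  52.8  39.7] yaw -80.7 tilt 0.0 w 0.301 F [ 0.2 -0.2 -1.3] gf 12.0 j1,j7 [-0.81 -0.74]
shift units [-0.03 -0.02  0.04]
turn units 0.03
```

```bash
python3 -m creep '[[0,0,0.06,0,0.2],[0,0,0,0,0.2],[0,0,0,0,0.5],[0,0,0,0,0.5],[0,0,-0.3,0,0.5],[0,0,-0.7,0,0.5],[0,0,-0.8,0,0.5],[0,0,-0.8,0,0.6],[0,0,0,0,0.6]]' ;python3 go.py 535 -386.5 145 79
```

```text
clock: 32.65
position: [0.6098, 0.0521, 0.1443]
ee_rot: [3.131, 0.255, 0.007]
force: [0.4, 0.0, -0.9]
width: 0.598
gripper_force: 0.0
t 32.6 tcp [609.8  52.1 144.3] yaw -80.7 tilt 0.3 w 0.598 F [ 0.4  0.  -0.9] gf 0.0 j1,j7 [-0.88 -0.84]
shift units [-3.62 10.52 -0.03]
turn units 5.08
```

```bash
python3 -m creep '[[-0.3,0.7,0,0,0.6],[-0.3,0.8,0,0,0.6],[-0.3,0.8,0,0,0.6],[-0.3,0.8,0,0,0.6],[-0.3,0.8,0,0,0.6],[-0.3,0.8,0,0,0.6],[-0.3,0.8,0,0,0.6],[-0.3,0.8,0,0,0.6],[-0.3,0.8,0,0,0.6],[-0.3,0.8,0,0,0.6]]'; python3 mod.py top scene;python3 go.py 535 -386.5 145 79
```

```text
clock: 33.9
position: [0.5406, -0.2793, 0.1408]
ee_rot: [-3.131, -0.256, 0.001]
force: [0.5, 0.4, 0.7]
width: 0.601
gripper_force: 0.0
top px [230. 190.] top z 84.0 col [606.4  52.3] plinth [605.7  51.9] [33. 33.] yaw%90 10.1 clamp [-1. 79.]
top px [367. 222.] top z 72.0 col [ 529.6 -383.4] plinth [ 521.7 -378.7] [32. 14.] yaw%90 60.0 clamp [-146.5 -338.9]
top px [333. 253.] top z 74.0 col [ 423.7 -277.2] plinth [ 427. -278.] [31. 36.] yaw%90 3.3 clamp [-234.  -217.1]
scene px [280. 225.] top z 84.0 col [609.1  46.9] plinth [613.  -31.5] [ 46. 266.] yaw%90 6.6 clamp [ 0.8 73.2]
scene px [168. 222.] top z 72.0 col [ 431.3 -277.7] plinth [ 434.7 -285.1] [37. 24.] yaw%90 71.2 clamp [-226.6 -218.8]
scene px [188. 241.] top z 69.0 col [ 532.3 -262.5] plinth [ 536.6 -264. ] [42. 23.] yaw%90 69.8 clamp [-124.5 -219.9]
scene px [144. 260.] top z 72.0 col [ 536.9 -389. ] plinth [ 535.3 -388.8] [33. 34.] yaw%90 79.6 clamp [-140.2 -345.5]
t 34.0 tcp [ 539.  -282.8  141.6] yaw -81.0 tilt 0.1 w 0.601 F [ 0.2 -0.8  0.9] gf 0.0 j1,j7 [-0.28 -0.33]
shift units [-0.5   2.54 -0.08]
turn units 5.0
```

```bash
python3 -m creep '[[0,0,0,1,0.6],[0,0,0,1,0.6],[0,0,0,1,0.6],[0,0,0,1,0.6],[0,0,0,1,0.6],[0.1,0.6,0,0,0.6],[0.1,0.6,0,0,0.6],[0.1,0.6,0.4,0,0.6],[0.1,0.7,0.5,0,0.6],[0,0,0.5,0,0.6],[0,0,0.5,0,0.6],[0,0,0,0,0.6]]';python3 go.py 535 -386.5 25 79
```

```text
clock: 35.5
position: [0.5382, -0.3775, 0.0631]
ee_rot: [-3.126, 0.29, 0.004]
force: [1.0, 0.8, -0.2]
width: 0.6
gripper_force: 0.0
t 35.5 tcp [ 538.2 -377.5   63.1] yaw -100.6 tilt 0.2 w 0.6 F [ 1.   0.8 -0.2] gf 0.0 j1,j7 [-0.07 -0.47]
shift units [-0.03  0.24  0.95]
turn units 0.1
```

```bash
python3 -m creep '[[-0.03,0.24,0,0.1,0.6],[0,0,0.3,0,0.6],[0,0,0.3,0,0.6],[0,0,0.25,0,0.6],[0,0,0.1,0,0.6],[0,0,0,0,0.6],[0,0,0,0,0.2],[0,0,0,0,0.2],[0,0,0,0,0.2],[0,0,0,0,0.2]]' 12;python3 go.py 535 -386.5 25 79
```

```text
clock: 36.75
position: [0.5356, -0.3889, 0.0273]
ee_rot: [-3.127, 0.303, -0.0]
force: [0.2, 0.5, 2.4]
width: 0.3
gripper_force: 12.0
t 36.8 tcp [ 535.6 -388.9   27.3] yaw -101.1 tilt 0.0 w 0.3 F [0.2 0.5 2.4] gf 12.0 j1,j7 [-0.04 -0.43]
shift units [-0.03 -0.06  0.06]
turn units -0.01
```

```bash
python3 -m creep '[[0,0,-0.4,0,0.2],[0,0,-0.7,0,0.2],[0,0,-0.8,0,0.2],[0,0,-0.7,0,0.2],[0,-0.3,0,-1,0.2],[0,-0.5,0,-1,0.2],[0,-0.6,0,-1,0.2],[0,-0.6,0,-1,0.2],[0,-0.6,0,-1,0.2],[0.2,-0.6,0,-0.1,0.2],[0.2,-0.6,0,0,0.2],[0,0,0,0,0.2]]' ;python3 go.py 620 -25.5 128 99.2
```

```text
clock: 38.25
position: [0.5479, -0.2334, 0.1317]
ee_rot: [-3.13, -0.26, -0.001]
force: [1.0, -0.5, -0.4]
width: 0.3
gripper_force: 12.0
t 38.2 tcp [ 547.9 -233.4  131.7] yaw -80.5 tilt 0.1 w 0.3 F [ 1.  -0.5 -0.4] gf 12.0 j1,j7 [-0.38 -0.38]
shift units [ 2.64 -4.83  0.1 ]
turn units 0.08
```

```bash
python3 -m creep '[[0.33,-0.6,0,0,0.2],[0.33,-0.6,0,0,0.2],[0.33,-0.6,0,0,0.2],[0.33,-0.6,0,0,0.2],[0.33,-0.6,0,0,0.2],[0.33,-0.6,0,0,0.2],[0.33,-0.6,0,0,0.2],[0.33,-0.63,0.2,0,0.2],[0,0,0.5,0,0.2],[0,0,0.5,0,0.2],[0,0,0.3,0,0.2],[0,0,0,0,0.2]]' ;python3 go.py 620 -25.5 39 99.2
```

```text
clock: 39.75
position: [0.6192, -0.0287, 0.0702]
ee_rot: [3.131, 0.253, -0.003]
force: [-0.1, -0.0, -0.9]
width: 0.305
gripper_force: 12.0
t 39.8 tcp [619.2 -28.7  70.2] yaw -80.8 tilt 0.1 w 0.305 F [-0.1 -0.  -0.9] gf 12.0 j1,j7 [-0.68 -0.67]
shift units [ 0.03 -0.08  0.78]
turn units 0.01
```

```bash
python3 -m creep '[[0.02,-0.06,0.3,0,0.2],[0,0,0.3,0,0.2],[0,0,0.15,0,0.2],[0,0,0.04,0,0.2],[0,0,0,0,0.2],[0,0,0,0,0.5],[0,0,0,0,0.5]]';python3 go.py;python3 -m creep '[[0,0,-0.3,0,0.5],[0,0,-0.7,0,0.5],[0,0,-0.8,0,0.5],[0,0,-0.8,0,0.6],[-0.6,0.4,0,0,0.6],[-0.6,0.6,0,0,0.6],[-0.6,0.6,0,0,0.6],[-0.6,0.6,0,0,0.6],[-0.6,0.6,0,0,0.6],[-0.6,0.6,0,0,0.6],[0,0,0,0,0.6]]' ;python3 mod.py top scene;python3 go.py 427 -280 145 92.7
```

```text
clock: 40.62
position: [0.6207, -0.0253, 0.0398]
ee_rot: [3.131, 0.256, 0.001]
force: [-0.5, -0.3, 0.7]
width: 0.463
gripper_force: 0.0
t 40.6 tcp [620.7 -25.3  39.8] yaw -80.7 tilt 0.0 w 0.463 F [-0.5 -0.3  0.7] gf 0.0 j1,j7 [-0.67 -0.64]
clock: 42.0
position: [0.4988, -0.1854, 0.1448]
ee_rot: [3.131, 0.248, 0.002]
force: [0.7, 0.3, 0.7]
width: 0.603
gripper_force: 0.0
top px [255. 188.] top z 85.0 col [616.9 -24.2] plinth [616.9 -25.8] [32. 33.] yaw%90 7.9 clamp [-2.8  1.8]
top px [230. 190.] top z 85.0 col [605.9  53.5] plinth [605.4  51.8] [33. 33.] yaw%90 9.5 clamp [-1.3 80.2]
top px [333. 253.] top z 73.0 col [ 423.7 -277.1] plinth [ 427.  -277.5] [31. 35.] yaw%90 3.2 clamp [-234. -217.]
scene px [165. 219.] top z 73.0 col [ 426.  -283.7] plinth [ 397.3 -273.2] [87. 94.] yaw%90 14.7 clamp [-232.8 -223.8]
scene px [279. 226.] top z 84.0 col [615.3   8.4] plinth [614.2 -31.5] [ 46. 264.] yaw%90 8.0 clamp [ 0.7 34.2]
scene px [188. 241.] top z 67.0 col [ 531.9 -263.1] plinth [ 535.6 -262.9] [41. 21.] yaw%90 73.7 clamp [-124.9 -220.4]
scene px [203. 295.] top z 66.0 col [ 709.8 -298.8] plinth [ 714.1 -300.9] [39. 18.] yaw%90 61.4 clamp [  44.9 -284.2]
t 42.1 tcp [ 500.7 -182.9  144.1] yaw -80.7 tilt 0.1 w 0.599 F [-0.3  0.2 -0.1] gf 0.0 j1,j7 [-0.53 -0.42]
shift units [-2.21  2.1  -0.02]
turn units 1.65
```

```bash
python3 -c "
import numpy as np
W=np.load('t2.npz')['W'].reshape(-1,3)
w=W[(W[:,0]>.405)&(W[:,0]<.45)&(abs(W[:,1]+.28)<.06)&(W[:,2]>.006)]
w=w[abs(w[:,1]+.28)>.022];print((w*1000).round())
"; python3 -m creep '[[-0.5,0.5,0,0,0.6],[-0.5,0.5,0,0,0.6],[-0.5,0.5,0,0,0.6],[-0.5,0.5,0,0,0.6],[0,0,0,0.8,0.6],[0,0,0,0.8,0.6],[0,0,0,0,0.6]]';python3 go.py 426 -280 25 92.7
```

```text
[]
clock: 42.98
position: [0.4352, -0.2741, 0.1436]
ee_rot: [3.14, 0.083, -0.0]
force: [-0.3, -0.1, -0.2]
width: 0.6
gripper_force: 0.0
t 43.0 tcp [ 435.2 -274.1  143.6] yaw -87.0 tilt 0.0 w 0.6 F [-0.3 -0.1 -0.2] gf 0.0 j1,j7 [-0.35 -0.32]
shift units [-0.24  0.14  2.96]
turn units 0.09
```

```bash
python3 -m creep '[[-0.24,0.14,0.4,0.1,0.6],[0,0,0.6,0,0.6],[0,0,0.6,0,0.6],[0,0,0.6,0,0.6],[0,0,0.5,0,0.6],[0,0,0.2,0,0.6],[0,0,0.04,0,0.6],[0,0,0,0,0.2],[0,0,0,0,0.2],[0,0,0,0,0.2],[0,0,0,0,0.2]]' 12;python3 go.py 426 -280 25 92.7; python3 -m creep '[[0,0,-0.4,0,0.2],[0,0,-0.7,0,0.2],[0,0,-0.8,0,0.2],[0,0,-0.7,0,0.2],[0,-0.3,0,-1,0.2],[0,-0.5,0,-0.6,0.2],[0,0,0,0,0.2]]' ;python3 go.py 632.8 -104.5 130 99.2
```

```text
clock: 44.35
position: [0.4254, -0.2808, 0.0262]
ee_rot: [3.141, 0.07, 0.001]
force: [0.5, 1.3, 2.9]
width: 0.301
gripper_force: 12.0
t 44.4 tcp [ 425.4 -280.8   26.2] yaw -87.5 tilt 0.0 w 0.301 F [0.5 1.3 2.9] gf 12.0 j1,j7 [-0.18 -0.14]
shift units [ 0.02 -0.02  0.03]
turn units -0.04
clock: 45.22
position: [0.4222, -0.2477, 0.1305]
ee_rot: [-3.131, -0.247, -0.0]
force: [1.0, -0.8, -0.7]
width: 0.307
gripper_force: 12.0
t 45.2 tcp [ 422.2 -247.7  130.5] yaw -81.0 tilt 0.1 w 0.307 F [ 1.  -0.8 -0.7] gf 12.0 j1,j7 [-0.39 -0.25]
shift units [ 5.76 -2.71  0.02]
turn units -0.05
```

```bash
python3 -m creep '[[0.6,-0.3,0,0,0.2],[0.7,-0.3,0,0,0.2],[0.7,-0.3,0,0,0.2],[0.7,-0.3,0,0,0.2],[0.7,-0.3,0,0,0.2],[0.7,-0.3,0,0,0.2],[0.7,-0.3,0,0,0.2],[0.6,-0.3,0,0,0.2],[0.3,-0.3,0,0,0.2],[0,0,0.4,0,0.2],[0,0,0.5,0,0.2],[0,0,0,0,0.2]]' ;python3 go.py 632.8 -104.5 38 99.2
```

```text
clock: 46.72
position: [0.6286, -0.1072, 0.0916]
ee_rot: [-3.131, -0.242, 0.006]
force: [-1.2, 1.1, -0.4]
width: 0.302
gripper_force: 12.0
t 46.7 tcp [ 628.6 -107.2   91.6] yaw -81.2 tilt 0.2 w 0.302 F [-1.2  1.1 -0.4] gf 12.0 j1,j7 [-0.54 -0.61]
shift units [ 0.12 -0.05  1.34]
turn units -0.09
```

```bash
python3 -m creep '[[0.1,-0.05,0.3,-0.1,0.2],[0,0,0.5,0,0.2],[0,0,0.35,0,0.2],[0,0,0.13,0,0.2],[0,0,0.05,0,0.2],[0,0,0,0,0.2]]';python3 go.py 632.8 -104.5 38 99.2;python3 -m creep '[[0,0,0,0,0.5],[0,0,0,0,0.5],[0,0,-0.3,0,0.5],[0,0,-0.7,0,0.5],[0,0,-0.8,0,0.5],[0,0,-0.8,0,0.6],[-0.4,0.3,0,0,0.6],[-0.6,0.3,0,0,0.6],[-0.6,0.3,0,0,0.6],[-0.6,0.3,0,0,0.6],[-0.6,0.3,0,0,0.6],[-0.3,0.1,0,0,0.6]]' ;python3 mod.py top;python3 go.py 450 -104 145 99
```

```text
clock: 47.48
position: [0.6346, -0.1044, 0.041]
ee_rot: [3.131, 0.255, 0.001]
force: [-0.3, -0.5, -0.2]
width: 0.302
gripper_force: 12.0
t 47.5 tcp [ 634.6 -104.4   41. ] yaw -80.7 tilt 0.0 w 0.302 F [-0.3 -0.5 -0.2] gf 12.0 j1,j7 [-0.51 -0.56]
shift units [-0.05 -0.01  0.08]
turn units 0.03
clock: 48.98
position: [0.5205, -0.1887, 0.1448]
ee_rot: [-3.131, -0.251, 0.0]
force: [0.3, 0.5, -0.5]
width: 0.599
gripper_force: 0.0
top px [279. 181.] top z 83.0 col [ 633.7 -103.7] plinth [646.7 -97.3] [17. 37.] yaw%90 41.0 clamp [  1.  -79.4]
top px [248. 185.] top z 86.0 col [623.3  -2. ] plinth [625.4  -4.2] [40. 35.] yaw%90 3.5 clamp [ 7.  22.7]
top px [230. 190.] top z 82.0 col [605.2  52.6] plinth [605.5  51.7] [33. 33.] yaw%90 10.0 clamp [-2.2 79.4]
t 49.0 tcp [ 519.7 -189.1  144.8] yaw -80.9 tilt 0.0 w 0.601 F [-2.4 -0.8 -0.2] gf 0.0 j1,j7 [-0.5  -0.44]
shift units [-1.38 -2.38 -0.  ]
turn units 0.03
```

```bash
python3 - <<'E'
from h import *
d=grab('top','t3');grab('scene','s3')
a=cv2.imread('pics/s3.png')[170:280,190:350];b=cv2.imread('pics/t3.png')[150:240,190:320]
cv2.imwrite('pics/v3.png',np.vstack([cv2.resize(a,(430,296),interpolation=2),cv2.resize(b,(430,298),interpolation=2)]))
E
```

```text
(no output)
```

View pics/v3.png

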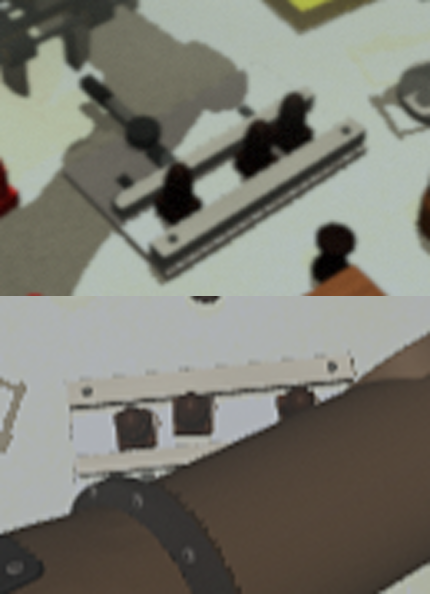

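Picture: three models upright in the channel, with the middle one knocked ~22 mm along it (top crop (193,413)) against the fence, which is still within tolerance. Next, lock the lever.

```bash
python3 -m creep '[[-0.34,-0.6,0,0,0.5],[-0.34,-0.6,0,0,0.5],[-0.34,-0.6,0,0,0.5],[-0.34,-0.57,0,0,0.5],[0,0,0.6,0,0.5],[0,0,0.6,0,0.5],[0,0,0.5,0,0.5],[0,0,0,0,0.5]]';python3 go.py 450 -102 22 99
```

```text
clock: 50.12
position: [0.4534, -0.1021, 0.0759]
ee_rot: [-3.131, -0.257, 0.003]
force: [-0.8, -0.4, 0.6]
width: 0.501
gripper_force: 0.0
t 50.1 tcp [ 453.4 -102.1   75.9] yaw -80.6 tilt 0.1 w 0.501 F [-0.8 -0.4  0.6] gf 0.0 j1,j7 [-0.66 -0.46]
shift units [-0.08 -0.01  1.35]
turn units 0.1
```

```bash
python3 -m creep '[[-0.08,-0.01,0.4,0,0.5],[0,0,0.5,0,0.5],[0,0,0.35,0,0.5],[0,0,0.1,0,0.5],[0,0,0,0,0.2],[0,0,0,0,0.2],[0,0,0,0,0.2]]' 8
python3 -m creep '[[0,0.07,0,-0.5,0.2],[0,0.14,0,-1,0.2],[0,0.14,0,-1,0.2],[0,0.14,0,-1,0.2],[0,0.14,0,-1,0.2],[0,0.14,0,-1,0.2],[0,0.14,0,-1,0.2],[0,0.14,0,-1,0.2],[0,0.14,0,-1,0.2],[0,0.14,0,-1,0.2],[0,0.14,0,-1,0.2]]';python3 go.py
```

```text
clock: 51.0
position: [0.4505, -0.1029, 0.0231]
ee_rot: [-3.131, -0.256, -0.001]
force: [-1.5, 1.8, 0.4]
width: 0.236
gripper_force: 1.3
clock: 52.38
position: [0.4773, -0.153, 0.0227]
ee_rot: [-2.828, -1.366, -0.0]
force: [-1.2, 3.6, -0.0]
width: 0.202
gripper_force: 1.6
t 52.4 tcp [ 477.3 -153.    22.7] yaw -38.4 tilt 0.1 w 0.202 F [-1.2  3.6 -0. ] gf 1.6 j1,j7 [-0.33  0.26]
```

```bash
python3 -m creep '[[0,0.14,0,-1,0.2],[0,0.14,0,-1,0.2],[0,0.14,0,-1,0.2],[0,0.14,0,-1,0.2],[0,0.14,0,-1,0.2],[0,0.14,0,-1,0.2],[0,0.14,0,-1,0.2],[0,0.14,0,-1,0.2],[0,0.14,0,-1,0.2],[0,0.14,0,-1,0.2],[0,0.14,0,-1,0.2]]';python3 go.py 543 -172 22 9.2
```

```text
clock: 53.75
position: [0.5345, -0.1728, 0.0227]
ee_rot: [-2.112, -2.326, -0.0]
force: [0.2, 1.4, 0.3]
width: 0.208
gripper_force: 8.4
t 53.8 tcp [ 534.5 -172.8   22.7] yaw 5.5 tilt 0.0 w 0.208 F [0.2 1.4 0.3] gf 8.4 j1,j7 [-0.17  0.81]
shift units [-0.    0.21  0.02]
turn units -0.92
```

```bash
python3 -m creep '[[0,0.14,0,-1,0.2],[0,0.1,0,0,0.2],[0,0.1,0,0,0.2],[0,0.05,0,0,0.2],[0,0,0,0,0.2]]';python3 go.py 543 -172 22 9.2
```

```text
clock: 54.38
position: [0.5453, -0.1721, 0.0224]
ee_rot: [-2.034, -2.387, 0.007]
force: [-14.8, -2.8, 11.7]
width: 0.201
gripper_force: 7.8
t 54.4 tcp [ 545.3 -172.1   22.4] yaw 9.1 tilt 0.4 w 0.201 F [-14.8  -2.8  11.7] gf 7.8 j1,j7 [-0.16  0.84]
shift units [ 0.01 -0.06  0.01]
turn units -0.02
```

```bash
python3 -m creep '[[0,-0.05,0,0,0.45],[0,0,0,0,0.45],[0,0,-0.3,0,0.45],[0,0,-0.8,0,0.5],[0,0,-0.8,0,0.5],[0,0,-0.8,0,0.5],[0,0,-0.8,0,0.5],[0,0,-0.8,0,0.5],[0,0,-0.8,0,0.5],[0,0,-0.8,0,0.5]]'; python3 mod.py top
python3 - <<'E'
from h import *
d=grab('top','t4');W=cloud(d)
e=grab('scene','s4');V=cloud(e)
a=cv2.imread('pics/s4.png')[100:290,180:390];b=cv2.imread('pics/t4.png')[140:250,110:330]
cv2.imwrite('pics/v4.png',np.vstack([cv2.resize(a,(400,362),interpolation=2),cv2.resize(b,(400,200),interpolation=2)]))
for n,A in(('t',W),('s',V)):
    A=A.reshape(-1,3);A=A[(abs(A[:,0]-.6)<.1)&(abs(A[:,1]-.26)<.1)]
    for lo,hi in((.185,.225),(.245,.285)):
        q=A[(A[:,2]>lo)&(A[:,2]<hi)];
        r=cv2.minAreaRect((q[:,:2]*1000).astype(np.float32));print(n,lo,len(q),(q.mean(0)*1000).round(),np.round(r[0]),np.round(r[1]),r[2],q[:,2].max())
E
python3 go.py 580 262 260
```

```text
clock: 55.62
position: [0.548, -0.1709, 0.2608]
ee_rot: [2.033, 2.394, 0.001]
force: [0.7, 0.6, -0.4]
width: 0.5
gripper_force: 0.0
top px [280. 181.] top z 85.0 col [ 640.3 -103.4] plinth [ 643.9 -107.1] [34. 45.] yaw%90 9.6 clamp [  7.6 -80.1]
top px [247. 185.] top z 84.0 col [624.    0.8] plinth [624.9  -1.2] [31. 34.] yaw%90 12.9 clamp [ 8.2 25.3]
top px [231. 186.] top z 83.0 col [614.7  52.9] plinth [618.6  55. ] [34. 42.] yaw%90 9.1 clamp [ 7.3 78.2]
t 0.185 159 [570. 262. 205.] [572. 266.] [91. 15.] 77.97598266601562 0.22418320335899922
t 0.245 84 [579. 265. 263.] [580. 266.] [22. 25.] 87.34162902832031 0.27074946281073364
s 0.185 220 [573. 261. 202.] [573. 263.] [87. 15.] 73.90164947509766 0.22300349082452042
s 0.245 71 [584. 259. 261.] [584. 263.] [26. 19.] 73.85911560058594 0.2701253797106279
t 55.8 tcp [ 549.  -171.4  261.1] yaw 9.3 tilt 0.2 w 0.498 F [-0.3  0.   0.3] gf 0.0 j1,j7 [-0.31  0.65]
shift units [10.57  2.52  0.03]
```

View pics/v4.png

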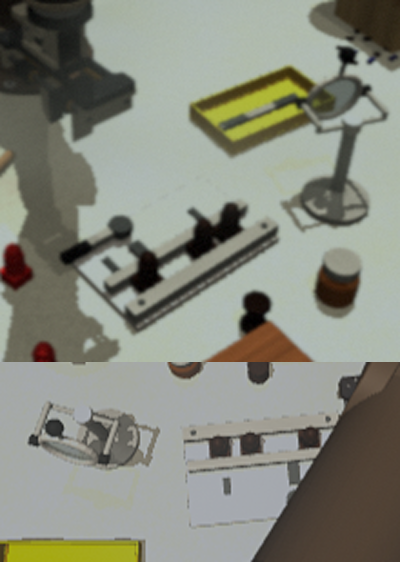

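Models are seated against the fence and the lever points along clamp -y. The ball is at about (580,264) in world, seen at (55,428) in the lower crop. Now the magnifier.

```bash
python3 -m creep '[[0,0,-0.5,0,0.7],[0.5,0.1,-0.5,0,0.7],[0.8,0.2,-0.2,0,0.7],[0.8,0.2,0,0,0.7],[0.8,0.2,0,0,0.7],[0.8,0.2,0,0,0.7],[0.8,0.2,0,0,0.7],[0.8,0.2,0,0,0.7],[0.8,0.2,0,0,0.7],[0.8,0.2,0,0,0.7],[0.8,0.2,0,0,0.7],[0.8,0.2,0,0,0.7]]'
python3 -m creep '[[0.8,0.2,0,0,0.7],[0.8,0.1,0,0,0.7],[0,0,0,1,0.7],[0,0,0,1,0.7],[0,0,0,1,0.7],[0,0,0,1,0.7],[0,0,0,1,0.7],[0,0,0,1,0.7],[0,0,0,1,0.7],[0,0,0,1,0.7],[0,0,0,1,0.7],[0,0,0,1,0.7]]'
python3 -m creep '[[0,0,0,1,0.7],[0,0,0,1,0.7],[0,0,0,1,0.7],[0,0,0,1,0.7],[0,0,0,1,0.7],[0,0,0,1,0.7],[0,0,0,1,0.7],[0,0,0,1,0.7],[0,0,0,1,0.7],[0,0,0,1,0.7],[0,0,0,1,0.7],[0,0,0,1,0.7]]'
python3 -m creep '[[0,0,0,1,0.7],[0,0,0,1,0.7],[0,0,0,1,0.7],[0,0,0,1,0.7],[0,0,0,1,0.7],[0,0,0,1,0.7],[0,0,0,0,0.7]]'
python3 go.py 580 264 246 77.8
```

```text
clock: 57.28
position: [0.5752, 0.1793, 0.3061]
ee_rot: [-2.033, -2.394, 0.001]
force: [-0.5, 0.6, 0.5]
width: 0.7
gripper_force: 0.0
clock: 58.78
position: [0.5767, 0.2433, 0.306]
ee_rot: [-2.732, -1.552, 0.002]
force: [-0.3, 0.3, 0.9]
width: 0.699
gripper_force: 0.0
clock: 60.28
position: [0.5767, 0.2434, 0.306]
ee_rot: [3.126, 0.306, -0.002]
force: [0.0, -0.3, -0.1]
width: 0.7
gripper_force: 0.0
clock: 61.15
position: [0.5768, 0.2434, 0.3061]
ee_rot: [3.122, -0.346, -0.001]
force: [1.5, 0.5, -0.0]
width: 0.7
gripper_force: 0.0
t 61.1 tcp [576.8 243.4 306.1] yaw -102.6 tilt 0.1 w 0.7 F [ 1.5  0.5 -0. ] gf 0.0 j1,j7 [-1.16 -1.78]
shift units [-0.03 -0.52  1.5 ]
turn units -0.11
```

```bash
python3 -m creep '[[0,-0.26,0,0,0.7],[0,-0.26,0,0,0.7],[0,0,0,0,0.7],[0,0,0.4,0,0.7],[0,0,0.5,0,0.7],[0,0,0.4,0,0.7],[0,0,0.25,0,0.7],[0,0,0,0,0.7],[0,0,0,0,0.2],[0,0,0,0,0.2],[0,0,0,0,0.2],[0,0,0,0,0.2]]' 15;python3 go.py 580 264 246 77.8
```

```text
clock: 62.65
position: [0.5818, 0.2642, 0.245]
ee_rot: [-3.121, 0.346, -0.0]
force: [-0.1, 4.8, 0.2]
width: 0.313
gripper_force: 1.9
t 62.6 tcp [581.8 264.2 245. ] yaw -102.6 tilt 0.1 w 0.313 F [-0.1  4.8  0.2] gf 1.9 j1,j7 [-1.15 -1.77]
shift units [-0.04  0.01 -0.03]
turn units -0.11
```

```bash
python3 -m creep '[[0,0,0,0,0.2],[0,0.08,0,-1,0.2],[0,0.08,0,-1,0.2],[0,0.08,0,-1,0.2],[0,0.08,0,-1,0.2],[0,0.08,0,-1,0.2],[0,0.08,0,-1,0.2],[0,0.08,0,-1,0.2],[0,0.08,0,-1,0.2],[0,0,0,0,0.2]]';python3 go.py 580 264 246
```

```text
clock: 63.9
position: [0.5827, 0.2382, 0.2452]
ee_rot: [-3.097, -0.527, -0.002]
force: [0.4, 1.7, 3.3]
width: 0.27
gripper_force: 15.0
t 63.9 tcp [582.7 238.2 245.2] yaw -70.7 tilt 0.1 w 0.27 F [0.4 1.7 3.3] gf 15.0 j1,j7 [-1.07 -1.27]
shift units [ 0.15 -0.63 -0.02]
```

```bash
python3 -m creep '[[0,0.08,0,-1,0.2],[0,0.08,0,-1,0.2],[0,0.08,0,-1,0.2],[0,0.08,0,-1,0.2],[0,0.08,0,-1,0.2],[0,0.08,0,-1,0.2],[0,0.08,0,-1,0.2],[0,0.08,0,-1,0.2],[0,0,0,0,0.2]]';python3 go.py;  python3 -m creep '[[0,0.08,0,-1,0.2],[0,0.08,0,-1,0.2],[0,0.08,0,-1,0.2],[0,0.08,0,-1,0.2],[0,0.08,0,-1,0.2],[0,0.08,0,-1,0.2],[0,0.08,0,-1,0.2],[0,0.08,0,-1,0.2],[0,0.08,0,-1,0.2],[0,0,0,0,0.2]]';python3 go.py 624 147 234 -1.2
```

```text
clock: 65.03
position: [0.5973, 0.2164, 0.2454]
ee_rot: [2.832, 1.356, 0.003]
force: [3.3, -0.7, 4.6]
width: 0.271
gripper_force: 15.0
t 65.0 tcp [597.3 216.4 245.4] yaw -38.8 tilt 0.1 w 0.271 F [ 3.3 -0.7  4.6] gf 15.0 j1,j7 [-0.94 -0.75]
clock: 66.28
position: [0.6232, 0.2059, 0.2453]
ee_rot: [2.274, 2.165, 0.002]
force: [3.1, 0.2, 4.9]
width: 0.267
gripper_force: 15.0
t 66.3 tcp [623.2 205.9 245.3] yaw -2.8 tilt 0.1 w 0.267 F [3.1 0.2 4.9] gf 15.0 j1,j7 [-0.79 -0.17]
shift units [-1.47  0.09  0.28]
turn units -0.4
```

```bash
python3 -m creep '[[-0.24,0.03,-0.03,-0.2,0.2],[-0.24,0.03,-0.01,-0.2,0.2],[-0.24,0.03,0.01,0,0.2],[-0.24,0,0.06,0,0.2],[-0.24,0,0.09,0,0.2],[-0.24,0,0.13,0,0.2],[0,0,0,0,0.2]]';python3 go.py 624 147 235 -1.2; python3 -m creep '[[0,0,0,0,0.5],[0,0,0,0,0.5],[0,0,-0.4,0,0.6],[0,0,-0.8,0,0.6],[0,0,-0.8,0,0.6],[0,0,0,0,0.6]]';cat > lens.py <<'E'
from h import *
d=grab('top','t5');e=grab('scene','s5')
for n,A in(('t',cloud(d)),('s',cloud(e))):
    A=A.reshape(-1,3);A=A[(abs(A[:,0]-.62)<.07)&(A[:,1]>.1)&(A[:,1]<.26)]
    q=A[(A[:,2]>.235)&(A[:,2]<.275)];print(n,'ball',len(q),(q.mean(0)*1000).round(),'rng',(q.min(0)*1000).round(),(q.max(0)*1000).round())
    q=A[(A[:,2]>.112)&(A[:,2]<.222)];print(n,'ring',len(q),(q.mean(0)*1000).round(),(q.min(0)*1000).round(),(q.max(0)*1000).round())
a=cv2.imread('pics/s5.png')[100:290,180:390];b=cv2.imread('pics/t5.png')[140:250,110:330]
cv2.imwrite('pics/v5.png',np.vstack([cv2.resize(a,(400,362),interpolation=2),cv2.resize(b,(400,200),interpolation=2)]))
E
python3 lens.py
```

```text
clock: 67.15
position: [0.6238, 0.1479, 0.2336]
ee_rot: [-2.242, -2.199, 0.002]
force: [-0.9, 4.6, -8.5]
width: 0.273
gripper_force: 15.0
t 67.2 tcp [623.8 147.9 233.6] yaw -1.1 tilt 0.1 w 0.273 F [-0.9  4.6 -8.5] gf 15.0 j1,j7 [-0.72 -0.06]
shift units [-0.02  0.01 -0.04]
turn units 0.02
clock: 67.9
position: [0.6262, 0.148, 0.319]
ee_rot: [2.24, 2.198, 0.009]
force: [0.2, -0.2, -0.4]
width: 0.6
gripper_force: 0.0
t ball 13 [621. 142. 246.] rng [613. 139. 242.] [629. 143. 251.]
t ring 134 [572. 220. 174.] [563. 186. 152.] [591. 260. 188.]
s ball 76 [627. 144. 248.] rng [613. 132. 237.] [636. 156. 258.]
s ring 569 [633. 215. 172.] [559. 158. 129.] [687. 260. 221.]
```

View pics/v5.png

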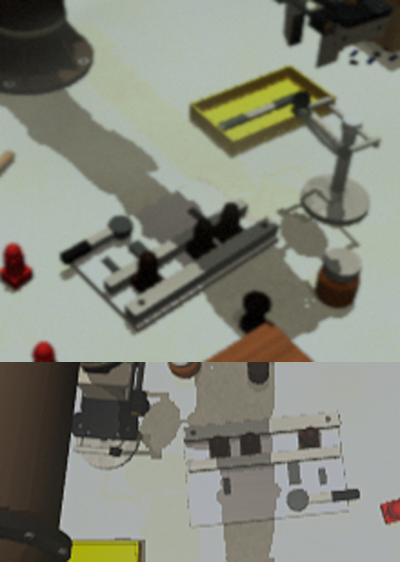

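```bash
python3 -m creep '[[0,-0.6,0,0,0.6],[0,-0.8,0,0,0.6],[0.2,-0.8,0,0,0.6],[0.6,-0.8,0,0,0.6],[0.8,-0.6,0,0,0.6],[0.8,-0.6,0,0,0.6],[0.8,-0.2,0,0,0.6],[0.8,0,0,0,0.6],[0.6,0,0,0,0.6],[0,0,0,0,0.6]]'; python3 lens.py; python3 mod.py top; python3 go.py; python3 - <<'E'
from h import *
for n in('top','scene'):
    d=grab(n);W=cloud(d).reshape(-1,3)
    th=np.radians(9.2);Rc=np.array([[np.cos(th),-np.sin(th)],[np.sin(th),np.cos(th)]])
    q=(W[:,:2]-[.620,-.0255])@Rc*1000
    m=(W[:,2]>.026)&(W[:,2]<.041)&(abs(q[:,0]+100)<35)&(q[:,1]<-95)&(q[:,1]>-165)
    h=q[m];print(n,'grip in clamp (expect x -100)',len(h),h.mean(0).round(1),np.degrees(np.arctan2(h[:,0].mean()+100,-(h[:,1].mean()+50))))
    B=W[(W[:,0]>.56)&(W[:,0]<.69)&(W[:,1]>.13)&(W[:,1]<.215)&(W[:,2]>.1)&(W[:,2]<.225)]
    c=np.median(B,0);u,s,v=np.linalg.svd(B-c);k=abs((B-c)@v[2])<.006;c=B[k].mean(0);u,s,v=np.linalg.svd(B[k]-c);nn=v[2]*-np.sign(v[2][2])
    print(n,len(B),k.sum(),'c',(c*1000).round(),'normal',nn.round(3),'az',np.degrees(np.arctan2(nn[1],nn[0])),'tilt',np.arcsin(-nn[2]))
    a=np.array([.620,-.0255,.045])-np.array([.625,.190,.170]);print('offset',(a-nn*(a@nn)).round(3))
    T=W[(abs(W[:,0]-.376)<.055)&(abs(W[:,1]-.296)<.105)&(W[:,2]>.0105)&(W[:,2]<.03)]
    print('rasp?',len(T),(np.median(T,0)*1000).round(),(T.max(0)*1000).round())
E
```

```text
clock: 69.25
position: [0.4513, 0.3375, 0.3138]
ee_rot: [2.239, 2.203, -0.002]
force: [0.6, -0.2, -0.6]
width: 0.594
gripper_force: 0.0
t ball 76 [621. 150. 250.] rng [611. 139. 239.] [634. 162. 258.]
t ring 714 [624. 215. 174.] [562. 168. 113.] [688. 260. 219.]
s ball 76 [627. 143. 249.] rng [614. 133. 236.] [635. 155. 257.]
s ring 574 [633. 215. 172.] [560. 160. 128.] [687. 260. 220.]
top px [280. 181.] top z 84.0 col [ 639.2 -103.5] plinth [ 643.6 -107.1] [35. 45.] yaw%90 8.9 clamp [  6.4 -80.1]
top px [248. 184.] top z 84.0 col [623.9   0.8] plinth [627.5  -6.5] [35. 46.] yaw%90 8.6 clamp [ 8.  25.4]
top px [230. 186.] top z 83.0 col [615.   52.6] plinth [617.9  54.8] [35. 41.] yaw%90 9.2 clamp [ 7.6 77.9]
t 69.4 tcp [452.4 334.5 314.6] yaw -1.2 tilt 0.1 w 0.598 F [-0.4  0.5  0.1] gf 0.0 j1,j7 [-1.16 -0.58]
top grip in clamp (expect x -100) 105 [ -98.6 -125.3] 1.0688739487361711
top 397 355 c [623. 192. 184.] normal [-0.016 -0.833 -0.552] az -91.12971850540406 tilt 0.5851483600776315
offset [-0.001 -0.008  0.012]
rasp? 305 [376. 296.  14.] [409. 399.  19.]
scene grip in clamp (expect x -100) 146 [ -96.7 -128.6] 2.4310861827248798
scene 300 263 c [632. 187. 179.] normal [ 0.008 -0.848 -0.529] az -89.44041200564205 tilt 0.5579560119564868
offset [-0.007 -0.004  0.007]
rasp? 180 [376. 277.  15.] [431. 395.  25.]
```

View pics/v5.png

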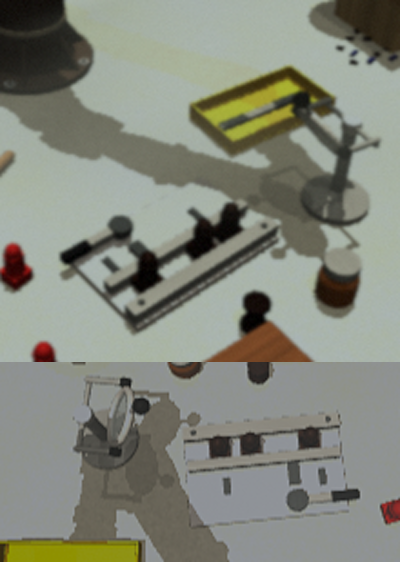

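The lens axis is within about 15 mm of the clamp's middle. The lever is at its stop, the models are seated against the fence and the rasp is flat in the tub.

```bash
python3 -c "
from cell import sign_off
print(sign_off())"
```

```text
the job is handed in; nothing more can be done
None
```

The job is handed in at about 70 s of the 210 s, with no verdict returned: by my last measurements the three models stand upright in the locked clamp, the rasp lies flat in the tub, the magnifier's axis passes within about 15 mm of the clamp's middle, and the jar and wax spool still stood in place in the last picture.

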